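# Seal the bushing canister, take the outer cover back

## Robot

A 6-joint arm with a two-finger parallel gripper is mounted at the origin on the work surface. World frame = base frame: x ahead of the robot, y to its left, z up, the work surface at z = 0. Lengths are in mm, angles in rad, forces in N, time in s.
With the tool pointing down it reaches from about 300 to 775 mm from the base axis. Payload 14.6 kg.
Tool frame: the origin (TCP) lies on the centre line of the jaws, within the pads' length; the fingertips stand 8 mm ahead of it and the grasp point (between the pads) lies 11 mm behind it; z points along the fingers, y is the line along which they close (so a half turn about z gives the same grasp; the last joint's range is limited). The gripper opens to 94 mm and grips with 3 to 60 N. Pads are 16 mm wide; open, the fingers measure 119 mm over their backs; the gripper's body (75 mm by 177 mm) begins 78 mm behind the grasp point.
Start: joints at [1.118, 0.3, 1.521, -0, 1.321, -0.067], TCP at [206.962, 509.565, 213.446] pointing down, gripper open.
Joint ranges: [-3.03, 3.03], [-0.79, 2.21], [0.23, 2.52], [-1.04, 4.18], [0, 3.07], [-2.55, 2.55]. Speed limits (rad/s): [2.22, 2.22, 2.57, 3.14, 3.14, 3.14].

## Interface

Orientations are given as [roll, pitch, yaw] about the fixed x, y, z axes, in that order (R = Rz(yaw) Ry(pitch) Rx(roll)).
In Python, from cell import manip gives the robot as it stands.
- The arm moves only by the tool jog_arm, never from a script. Its argument "rows" is one flat list of numbers, 7 for each row, row after row: the shift along the world's x, y, z in cm, then the turn, a rotation vector about the world's x, y, z in rad, then the closure, from 0 (fully open) to 1 (shut). In form: [dx, dy, dz, rx, ry, rz, fingers, dx, dy, dz, rx, ry, rz, fingers, ...]. A call has 1 to 20 rows; each row shifts and turns the commanded pose from where the row before left it; what a row does not reach is not made up. A row lasts 1/12 s, in which the tool goes at most 41.7 mm and 7.16 degrees, less where a joint would pass 70% of its speed; a pose out of reach is approached as far as the arm can. A call with a gripper value outside its range is refused whole. The fingers move at their own pace and stop on an object; "newtons" is the grip in N (left out, the last holds). Time passes only in rows, so rows that do not move let the fingers close. It gives the time, the measured TCP pose, the force, the opening and the grip force at its end, in the units of the state.
- manip.read_state(): the state, without advancing time (a new reading comes with each control period).
- manip.camera(name): name is "side" or "top"; returns (picture, depth): 400x640x3 uint8, blue, green, red; 400x640 float32, mm along the optical axis (not along the pixel's ray), 0 where there is no reading.
- manip.camera_model(name): a dict with "K" (3x3 intrinsics, pixels), "k1" (the pictures are not rectified: a ray, as slopes to the right and down, at radius r is drawn at 1 + k1 r^2 times it, then the intrinsics apply), "R" (3x3) and "t" (3): a world point X has camera coordinates R X + t. Camera axes: x right, y down, z forward; pixel columns grow to the right and rows downward; lengths in mm; the calibration is good to about 2 mm. A picture is of the moment at which its call begins. camera_model takes no time and is no camera call.
- manip.sign_off(): hands the job in; it is judged then, once.
The state is a dict: "clock": time; "joints": joint angles; "qd": joint speeds; "effort": joint torques, N m; "eef_pos": TCP position; "eef_rot": TCP orientation; "wrist_force": force on the tool from outside, world axes, zero at the start; "moment": the same for the moment, N m; "finger_gap": finger opening in mm; "finger_force": force on a finger pad.
Only numpy, scipy, OpenCV 4.12 (cv2) and the standard library are available. Lean on these libraries where they do the work, as an engineer would, in place of code of your own. Each camera call takes 0.05 s, during which the arm holds its last target. There are 200 camera calls.

## Task

The canister in the cabinet drawer has to be closed with its inner dust lid: pull the drawer all the way open, pick up the two nested lids together by the inner lid's thin stem, lower them (do not drop them) centrally onto the canister until the inner lid sits fully down on the rim, and let go. Then grip the wide outer lid alone by its short collar and lift it straight up off the stem, leaving the inner lid seated and undisturbed and the drawer open. Finish while still holding the outer lid in the gripper, at rest, wholly above the top of the stem; keep the lids together until they are on the canister, and leave the bushings and the wrench where they are.

Things in the scene. Friction and masses are not known exactly. Their poses are not given: they have to be found in the camera images.
- cabinet: Fixed off-white benchtop cabinet with one grey-fronted drawer, 250 deep (x) x 210 wide (y) x 127 high mm. Origin: middle of its front lower edge, on the table (the cabinet lies to its +x). Its front, with the drawer, faces its own -x side (towards the robot).
- drawer (a joint): The drawer's slide in m: 0 shut, 0.18 fully open (end stop), growing as the drawer moves along the cabinet's own -x. Friction about 3 N; stays where it is left. The drawer front is 12 mm thick, its top edge 115 mm above the table; the drawer's side walls reach 44 mm above the table.
- drawer_handle (a point): Middle of the drawer's steel bar handle, moving with the drawer. The round bar is 11 mm thick and 100 mm long, along the cabinet's y; its centre line is 45 mm in front of the drawer front and 100 mm above the table. Same axes as the cabinet. It can be pinched from above, fingers closing along the cabinet's x.
- can_mouth (a point): Centre of the mouth, at rim height, of the round steel canister fixed in the drawer: outside diameter 80, bore 70, rim 56 mm above the table; 16 mm brass sleeves lie in it, 35 mm deep. It moves with the drawer, 130 mm behind the handle bar (cabinet's +x) on the middle line: hidden while shut, 95 mm in front of the cabinet when fully open. Axes as the cabinet's.
- inner_lid: Loose round steel inner lid, 0.25 kg +-30%. Origin: centre of its underside, z up along the stem. Plug 60 mm diameter, z 0 to 12 mm (enters the canister); flange 80 diameter, z 12 to 16 (sits on the rim: origin then 12 mm below can_mouth); tapered boss 30 diameter, z 16 to 22; stem 16 diameter, z 22 to 62. Starts on the table under the outer lid; lifted by the stem it carries the outer lid.
- stem_top (a point): Centre of the top end of the inner lid's stem, 62 mm above the inner lid's origin.
- outer_lid: Loose aluminium cap, 0.15 kg +-30%. Origin: centre of its lower edge, z up. Skirt 98 mm outside, 92 inside, z 0 to 10; flat top z 10 to 14 with a 34 mm hole; upright collar round the hole, 44 outside, z 14 to 28, to grip it by. Nested, it rests loose on the inner lid's flange, origin 6 mm above the inner lid's (2 mm sideways play); the stem stands 28 mm out of the collar. Not fastened.
- bush_a: Bystander: loose metal bushing workpiece with three bores, a 66 mm disc on a 48 mm body, 36 mm high. Origin: centre of its underside.
- bush_b: Bystander: as bush_a.
- wrench: Bystander: steel wrench, 160 mm long, lying flat on the table beside the cabinet.
There are look-alikes about, which are no part of the job. Leave any brown, orange or turquoise look-alike of the outer_lid alone.

How it is judged:
By the outcome, as a careful person would: the job done as asked, in the order asked, and still so for the second after the job is handed in, while the arm keeps its last pose, push and grip.
It also fails if it takes over 72 s, if anything falls off the work surface, if the arm or the gripper's body presses on something with over 40 N, if the wrist force passes 120 N, or if a joint passes its speed limit or range.

## Working session

There is one attempt and no reset: what is moved stays moved. The work goes in short steps, Python scripts to look and compute and a tool call to move; the robot and the scene stay as the last step left them, time stands still between calls to the robot, and variables do not carry over. Pictures are saved under pics/ and viewed, at most 10 in all, crops included, and the job is handed in when it is done.

Besides the shell and the picture viewer there is one more tool, called after "Call:" in YAML: its name, and indented under it one key for each argument. jog_arm: Moves the arm, as the interface text tells. Its arguments: {"type":"object","properties":{"rows":{"type":"array"},"newtons":{"type":"number"}},"required":["rows"]}

```bash
ls; mkdir -p pics; cat > h.py <<'E'
import numpy as np, cv2
from cell import manip
def undist(m,u,v):
    K=np.array(m["K"]);x=(u-K[0,2])/K[0,0];y=(v-K[1,2])/K[1,1];rd=np.hypot(x,y);r=rd
    for _ in range(20): r=rd/(1+m["k1"]*r*r)
    s=r/rd if rd>0 else 1
    return np.array([x*s,y*s,1.])
def ray(m,u,v):
    R=np.array(m["R"]);return -R.T@np.array(m["t"]),R.T@undist(m,u,v)
def onz(m,u,v,z):
    c,d=ray(m,u,v);return c+d*(z-c[2])/d[2]
def pt(m,u,v,depth):
    c,d=ray(m,u,v);return c+d*depth
E
python3 - <<'E'
from h import *
print(manip.read_state())
for n in("top","side"):
    p,d=manip.camera(n);cv2.imwrite(f"pics/{n}0.png",p);np.save(f"{n}0.npy",d)
    m=manip.camera_model(n);print(n,m, -np.array(m["R"]).T@np.array(m["t"]))
E
```

```text
pics
{'clock': 0.0, 'joints': array([ 1.11843685e+00,  3.00491271e-01,  1.52161618e+00, -1.07706807e-06,
        1.32071804e+00, -6.66009817e-02]), 'qd': array([-1.19487235e-04,  1.17705455e-03, -1.21601705e-03,  3.48657261e-04,
        8.81550239e-04, -4.95862156e-05]), 'effort': array([ 1.46335533e-03, -5.31831300e+01, -3.52735019e+01,  7.08899321e-02,
        2.44269107e-02, -1.53652604e-04]), 'eef_pos': array([206.82784744, 509.33453838, 212.86042104]), 'eef_rot': array([-3.14036248e+00, -8.10066374e-05,  2.75583437e+00]), 'wrist_force': array([0.12044641, 0.4742817 , 0.25908182]), 'moment': array([ 0.02300824,  0.02567384, -0.00345095]), 'finger_force': 0.0, 'finger_gap': 93.50648974929824}
top {'K': array([[514.17092463,   0.        , 317.19801798],
       [  0.        , 514.17092463, 200.64655693],
       [  0.        ,   0.        ,   1.        ]]), 'k1': -0.14838145328948202, 'R': array([[-6.21061314e-04, -9.99973368e-01, -7.27171056e-03],
       [-9.89367102e-01,  1.67202847e-03, -1.45430198e-01],
       [ 1.45438484e-01,  7.10407014e-03, -9.89341791e-01]]), 't': array([  -4.38537307,  576.35154351, 1477.14263017])} [ 355.38714811  -15.84265732 1545.18596558]
side {'K': array([[416.36985021,   0.        , 318.15660137],
       [  0.        , 416.36985021, 199.99827171],
       [  0.        ,   0.        ,   1.        ]]), 'k1': -0.061737256341902254, 'R': array([[ 0.7517477 , -0.65920889,  0.01786149],
       [-0.42967841, -0.51018326, -0.7450433 ],
       [ 0.5002518 ,  0.55240989, -0.66677691]]), 't': array([-432.16912051,  289.81300474,  886.07119259])} [   6.14982219 -626.50647079  814.45423845]
```

View pics/top0.png

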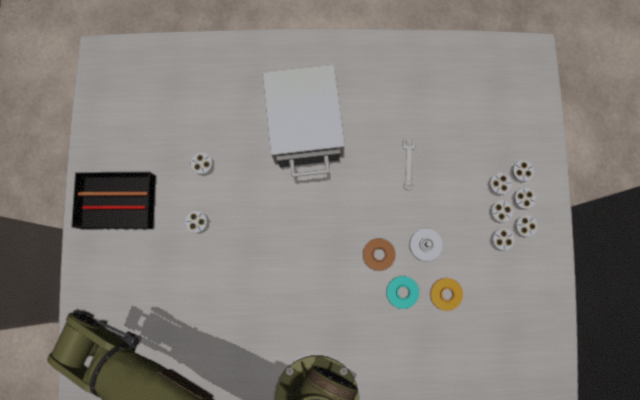

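View pics/side0.png

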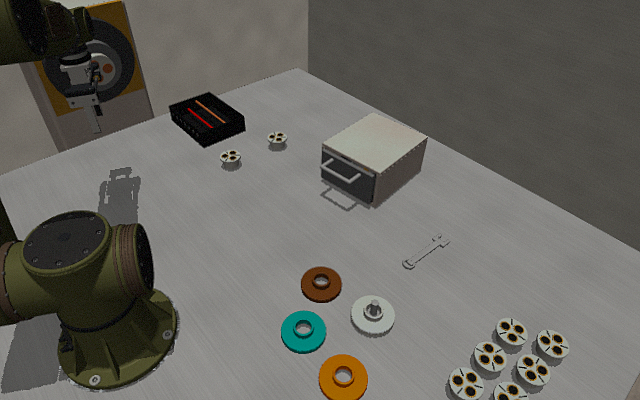

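The top view shows the silver nested lids at (426,245), the cabinet roof around (304,110) and the handle bar near (311,177). In the side view the lids are at (373,315), with the stem top near (375,302), and the handle is near (342,172). Next I'll measure these from the depth cloud.

```bash
cat >> h.py <<'E'
def cloud(n,d):
    m=manip.camera_model(n);K=m["K"];v,u=np.mgrid[0:400,0:640].astype(np.float32)
    q=cv2.undistortPoints(np.stack([u.ravel(),v.ravel()],1)[:,None],K,np.array([m["k1"],0,0,0,0.]))[:,0].reshape(400,640,2)
    pc=np.dstack([q,np.ones((400,640))])*d[...,None]
    P=(pc-m["t"])@np.array(m["R"]); P[d==0]=np.nan; return P
E
python3 - <<'E'
from h import *
for n,lb,cb in(("top",(405,225,448,267),(255,55,355,190)),("side",(345,290,402,342),(310,105,435,215))):
    d=np.load(n+"0.npy");P=cloud(n,d);im=cv2.imread(f"pics/{n}0.png")
    def box(b): return P[b[1]:b[3],b[0]:b[2]].reshape(-1,3)
    Q=box(lb)
    print(n,"table z",np.nanmedian(Q[:,2][Q[:,2]<8]))
    for lo,hi in((56,75),(28,40),(14,25)):
        s=Q[(Q[:,2]>lo)&(Q[:,2]<hi)]
        if len(s): 
            c,r=cv2.minEnclosingCircle(s[:,:2].astype(np.float32)); print(lo,hi,len(s),s.mean(0).round(1),np.median(s[:,2]).round(1),np.round(c,1),round(r,1))
    Q=box(cb); s=Q[(Q[:,2]>120)&(Q[:,2]<134)]
    r=cv2.minAreaRect(s[:,:2].astype(np.float32)); print("roof",np.median(s[:,2]),r,cv2.boxPoints(r).round(1).tolist())
    s=Q[(Q[:,2]>92)&(Q[:,2]<112)]
    f=s[(s[:,0]<s[:,0].min()+20)]; print("handle",len(f),f.mean(0),f.min(0),f.max(0),cv2.minAreaRect(f[:,:2].astype(np.float32)))
E
python3 - <<'E'
import cv2,sys
sys.path.insert(0,'.')
a=cv2.imread('pics/top0.png')[50:190,240:370];b=cv2.imread('pics/top0.png')[215:275,340:470]
import numpy as np
cv2.imwrite('pics/crop1.png',np.hstack([cv2.resize(a,None,fx=4,fy=4)[:560],cv2.resize(cv2.imread('pics/side0.png')[285:345,345:405],(240,240)) if 0 else np.zeros((560,1,3),np.uint8)]))
E
```

```text
top table z 1.1528816572153033
56 75 27 [ 447.  -328.7   62.1] 62.1 [ 447.7 -328.5] 8.4
28 40 88 [ 446.3 -329.8   34. ] 34.5 [ 449.2 -327.4] 44.8
14 25 624 [ 446.4 -327.2   20.4] 20.6 [ 447.3 -329.2] 49.9
roof 127.79567079115489 ((824.6414184570312, 34.92285919189453), (267.5474548339844, 212.1820526123047), 6.530006408691406) [[679.7000122070312, 125.0999984741211], [703.7999877929688, -85.69999694824219], [969.5999755859375, -55.29999923706055], [945.5, 155.5]]
handle 154 [648.2405308   20.21867053 104.94816478] [637.57845769 -39.26165847  92.56342715] [657.53567976  69.45863958 111.78912292] ((647.5545043945312, 15.058246612548828), (18.47714614868164, 108.87712860107422), 0.9289109706878662)
side table z 1.206239007209275
56 75 46 [ 444.3 -328.5   62.3] 62.6 [ 445.3 -328.6] 7.9
28 40 153 [ 441.6 -330.4   33.4] 33.9 [ 444.9 -327.9] 22.8
14 25 1112 [ 441.9 -331.6   20.5] 20.6 [ 446.1 -327.5] 50.2
roof 127.18863403515675 ((830.85888671875, 35.468658447265625), (257.4899597167969, 211.71380615234375), 6.83479642868042) [[690.4000244140625, 125.30000305175781], [715.5999755859375, -85.0], [971.2999877929688, -54.29999923706055], [946.0999755859375, 155.89999389648438]]
handle 150 [645.73293231  13.27314738 103.2609269 ] [636.27890162 -42.60481013  96.33628529] [656.20074939  69.1588868  107.84430131] ((646.2229614257812, 13.2762451171875), (19.50222396850586, 111.83208465576172), 0.31813299655914307)
```

View pics/crop1.png

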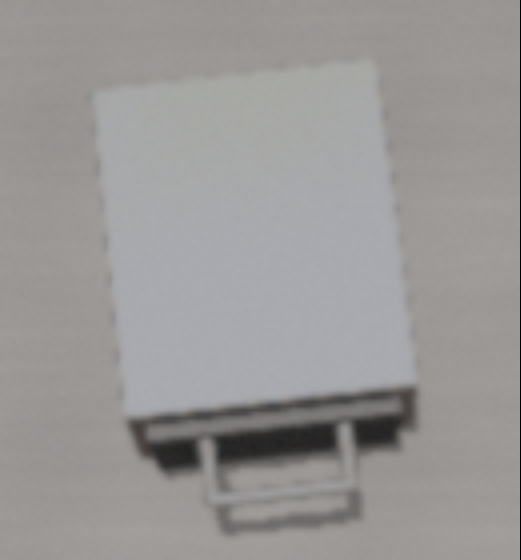

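```bash
python3 - <<'E'
from h import *
im=cv2.imread("pics/top0.png");m=manip.camera_model("top")
g=im.astype(int).sum(2)
# bar: brightest row per column between legs
for u in range(294,328,4):
    col=g[166:184,u]; k=col.argmax(); w=np.clip(col-np.median(col)-10,0,None)[max(0,k-2):k+3]; v=166+(w*np.arange(max(0,k-2),max(0,k-2)+len(w))).sum()/w.sum()
    print(u,round(v,2),onz(m,u,v,104).round(1))
for u,v in((292,174.6),(328.5,171.8)): print(onz(m,u,v,102).round(1))
c=lambda x,y:(240+x/4,50+y/4)
for x,y in((128,416),(412,386),(374,62),(96,92)): print("roof",onz(m,*c(x,y),127).round(1))
for x,y in((150,438),(402,411)): print("front top edge",onz(m,*c(x,y),115).round(1))
s=cv2.imread("pics/side0.png")[110:215,310:435];cv2.imwrite("pics/crop2.png",cv2.resize(s,None,fx=5,fy=5,interpolation=cv2.INTER_CUBIC))
E
```

```text
294 174.0 [644.3  60.8 104. ]
298 173.92 [644.5  49.3 104. ]
302 177.67 [633.6  37.8 104. ]
306 173.0 [647.2  26.5 104. ]
310 176.6 [636.6  15.  104. ]
314 172.0 [650.    3.6 104. ]
318 176.0 [638.3  -7.8 104. ]
322 171.0 [652.9 -19.3 104. ]
326 182.47 [619.5 -30.6 104. ]
[643.   66.6 102. ]
[650.9 -37.9 102. ]
roof [697.7 122.4 127. ]
roof [719.  -78.9 127. ]
roof [964.2 -53.7 127. ]
roof [942.  149.9 127. ]
front top edge [684.4 107.6 115. ]
front top edge [703.7 -72.2 115. ]
```

View pics/crop2.png

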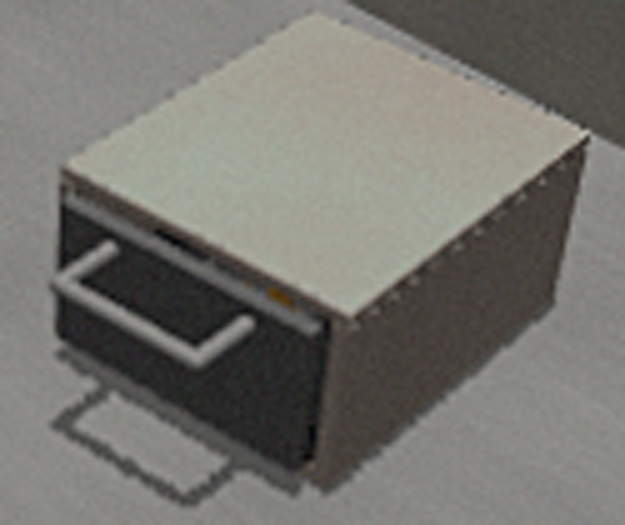

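The crop shows the bar ends at about (322,166.6) and (349.6,181.4) in side pixels. The top view puts the bar middle near (647,14.5), with the cabinet's yaw at about 0.11. I'll move above it with the fingers part-closed, since fully open they would hit the drawer front.

Call:
jog_arm:
  rows: [2.2, -2.47, 0, 0, 0, -0.054, 0.57, 2.2, -2.47, 0, 0, 0, -0.054, 0.57, 2.2, -2.47, 0, 0, 0, -0.054, 0.57, 2.2, -2.47, 0, 0, 0, -0.054, 0.57, 2.2, -2.47, 0, 0, 0, -0.054, 0.57, 2.2, -2.47, 0, 0, 0, -0.054, 0.57, 2.2, -2.47, 0, 0, 0, -0.054, 0.57, 2.2, -2.47, 0, 0, 0, -0.054, 0.57, 2.2, -2.47, 0, 0, 0, -0.054, 0.57, 2.2, -2.47, 0, 0, 0, -0.054, 0.57, 2.2, -2.47, 0, 0, 0, -0.054, 0.57, 2.2, -2.47, 0, 0, 0, -0.054, 0.57, 2.2, -2.47, 0, 0, 0, -0.054, 0.57, 2.2, -2.47, 0, 0, 0, -0.054, 0.57, 2.2, -2.47, 0, 0, 0, -0.054, 0.57, 2.2, -2.47, 0, 0, 0, -0.054, 0.57, 2.2, -2.47, 0, 0, 0, -0.054, 0.57, 2.2, -2.47, 0, 0, 0, -0.054, 0.57, 2.2, -2.47, 0, 0, 0, -0.054, 0.57, 2.2, -2.47, 0, 0, 0, -0.054, 0.57]
  newtons: 30

```text
clock: 1.77
eef_pos: [647.7, 14.1, 213.0]
eef_rot: [-3.141, -0.0, 1.673]
wrist_force: [-0.9, 0.4, -0.3]
finger_gap: 40.6
finger_force: 0.0
```

```bash
python3 - <<'E'
from h import *
m=manip.camera_model("side")
for u,v in((322,166.6),(349.6,181.4)): print(onz(m,u,v,101).round(1))
s=manip.read_state();print(s["eef_pos"],s["eef_rot"],s["finger_gap"],s["joints"])
E
```

```text
[643.   63.9 101. ]
[656.5 -33.5 101. ]
[647.68696957  14.11892764 212.99872297] [-3.14084464e+00 -1.39731698e-04  1.67303166e+00] 40.576371297793784 [-3.47446381e-02  5.23510788e-01  1.21022851e+00  3.67620599e-05
  1.40861344e+00 -1.36985975e-01]
```

Call:
jog_arm:
  rows: [0.1, 0, -2.5, 0, 0, 0.01, 0.57, 0, 0, -2.5, 0, 0, 0, 0.57, 0, 0, -2.4, 0, 0, 0, 0.57, 0, 0, -2, 0, 0, 0, 0.57, 0, 0, -1.5, 0, 0, 0, 0.57, 0, 0, -1, 0, 0, 0, 0.57, 0, 0, -0.5, 0, 0, 0, 0.57, 0, 0, 0, 0, 0, 0, 0.57, 0, 0, 0, 0, 0, 0, 1, 0, 0, 0, 0, 0, 0, 1, 0, 0, 0, 0, 0, 0, 1, 0, 0, 0, 0, 0, 0, 1, 0, 0, 0, 0, 0, 0, 1, 0, 0, 0, 0, 0, 0, 1]
  newtons: 30

```text
clock: 2.93
eef_pos: [648.2, 15.6, 89.9]
eef_rot: [3.141, 0.0, 1.686]
wrist_force: [-0.1, -0.1, 1.9]
finger_gap: 10.1
finger_force: 30.0
```

Call:
jog_arm:
  rows: [-0.5, -0.06, 0, 0, 0, 0, 1, -1.09, -0.12, 0, 0, 0, 0, 1, -1.09, -0.12, 0, 0, 0, 0, 1, -1.09, -0.12, 0, 0, 0, 0, 1, -1.09, -0.12, 0, 0, 0, 0, 1, -1.09, -0.12, 0, 0, 0, 0, 1, -1.09, -0.12, 0, 0, 0, 0, 1, -1.09, -0.12, 0, 0, 0, 0, 1, -1.09, -0.12, 0, 0, 0, 0, 1, -1.09, -0.12, 0, 0, 0, 0, 1, -1.09, -0.12, 0, 0, 0, 0, 1, -1.09, -0.12, 0, 0, 0, 0, 1, -1.09, -0.12, 0, 0, 0, 0, 1, -1.09, -0.12, 0, 0, 0, 0, 1, -1.09, -0.12, 0, 0, 0, 0, 1, -0.5, -0.06, 0, 0, 0, 0, 1, 0, 0, 0, 0, 0, 0, 1]

```text
clock: 4.35
eef_pos: [485.3, -2.9, 89.9]
eef_rot: [3.139, 0.001, 1.686]
wrist_force: [3.3, -2.4, 0.6]
finger_gap: 10.1
finger_force: 30.0
```

Call:
jog_arm:
  rows: [-0.4, -0.045, 0, 0, 0, 0, 1, -0.4, -0.045, 0, 0, 0, 0, 1, -0.3, -0.03, 0, 0, 0, 0, 1, -0.2, -0.02, 0, 0, 0, 0, 1, 0, 0, 0, 0, 0, 0, 1, 0, 0, 0, 0, 0, 0, 1]

```text
clock: 4.85
eef_pos: [478.8, -3.8, 90.2]
eef_rot: [3.124, 0.002, 1.685]
wrist_force: [60.8, 4.0, -42.0]
finger_gap: 22.9
finger_force: 30.0
```

The drawer has reached its end stop, and I'm pulling against it. I'll back off to relieve the force, then release.

Call:
jog_arm:
  rows: [0.4, 0.045, 0, 0, 0, 0, 1, 0.4, 0.045, 0, 0, 0, 0, 1, 0.3, 0.03, 0, 0, 0, 0, 1, 0, 0, 0, 0, 0, 0, 1, 0, 0, 0, 0, 0, 0, 1]

```text
clock: 5.27
eef_pos: [485.3, -3.0, 90.1]
eef_rot: [3.136, 0.001, 1.686]
wrist_force: [17.0, -3.1, -6.3]
finger_gap: 10.1
finger_force: 30.0
```

Call:
jog_arm:
  rows: [0, 0, 0, 0, 0, 0, 0.57, 0, 0, 0, 0, 0, 0, 0.57, 0, 0, 0, 0, 0, 0, 0.57, 0, 0, 0, 0, 0, 0, 0.57, 0, 0, 1, 0, 0, 0, 0.57, 0, 0, 2, 0, 0, 0, 0.57, 0, 0, 3, 0, 0, 0, 0.57, 0, 0, 3, 0, 0, 0, 0.57, 0, 0, 3, 0, 0, 0, 0.57, 0, -2, 0, 0, 0, 0, 0.57, 0, -3, 0, 0, 0, 0, 0.57, 0, -4, 0, 0, 0, 0, 0.57, 0, -4, 0, 0, 0, 0, 0.57, 0, -4, 0, 0, 0, 0, 0.57, 0, -4, 0, 0, 0, 0, 0.57, 0, -4, 0, 0, 0, 0, 0.57, 0, 0, 0, 0, 0, 0, 0.57]

```text
clock: 6.68
eef_pos: [482.4, -257.9, 209.8]
eef_rot: [-3.141, 0.001, 1.681]
wrist_force: [0.3, -0.1, -0.5]
finger_gap: 40.2
finger_force: 0.0
```

```bash
python3 - <<'E'
from h import *
for n in("top","side"):
    p,d=manip.camera(n);cv2.imwrite(f"pics/{n}1.png",p);np.save(f"{n}1.npy",d)
a=cv2.imread("pics/top1.png")[100:260,250:390];b=cv2.imread("pics/side1.png")[120:280,250:420]
cv2.imwrite("pics/both1.png",np.hstack([cv2.resize(a,(490,560),interpolation=cv2.INTER_CUBIC)[:, :440],cv2.resize(b,(360,339),interpolation=cv2.INTER_CUBIC) if 0 else np.zeros((560,1,3),np.uint8)]))
cv2.imwrite("pics/s1c.png",cv2.resize(b,None,fx=3.5,fy=3.5,interpolation=cv2.INTER_CUBIC))
E
```

```text
(no output)
```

View pics/both1.png

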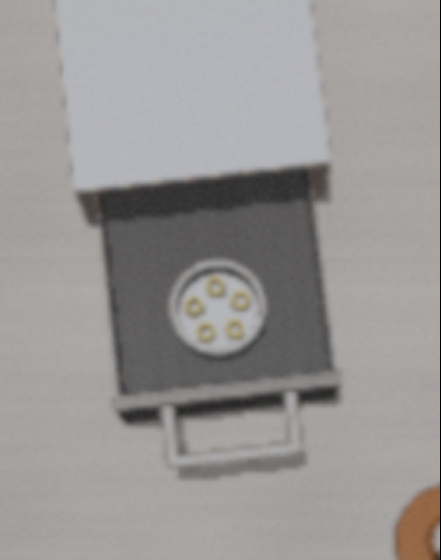

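View pics/s1c.png

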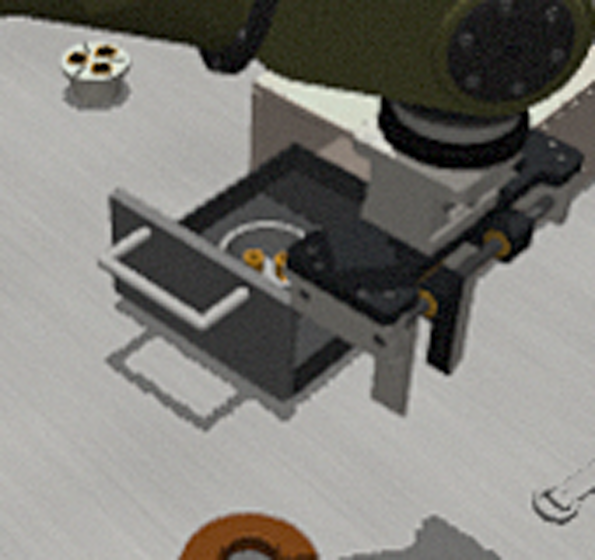

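In the top crop the drawer is open and the canister rim is centred near top pixel (312,187). The side crop is partly hidden by the gripper. I'll measure the rim now.

```bash
python3 - <<'E'
from h import *
im=cv2.imread("pics/top1.png");m=manip.camera_model("top");P=cloud("top",np.load("top1.npy"))
g=cv2.cvtColor(im,cv2.COLOR_BGR2GRAY)[170:205,295:330]
print(g.min(),g.max())
_,t=cv2.threshold(g,0,255,cv2.THRESH_OTSU)
cs,_=cv2.findContours(t,cv2.RETR_EXTERNAL,cv2.CHAIN_APPROX_NONE)
c=max(cs,key=cv2.contourArea); e=cv2.fitEllipse(c); print(e)
print("rim",onz(m,e[0][0]+295,e[0][1]+170,56).round(1))
X=np.array([onz(m,q[0][0]+295,q[0][1]+170,56)[:2] for q in c],np.float32);print(cv2.minEnclosingCircle(X),cv2.fitEllipse(X))
Q=P[165:210,290:335].reshape(-1,3);s=Q[(Q[:,2]>50)&(Q[:,2]<62)];print(len(s),s.mean(0),cv2.minEnclosingCircle(s[:,:2].astype(np.float32)))
k=lambda x,y:onz(m,250+x/3.5,100+y/3.5,102).round(1)
print("bar",k(172,461),k(301,452))
Q=P[150:215,270:350].reshape(-1,3);s=Q[(Q[:,2]>108)&(Q[:,2]<119)&(Q[:,0]<600)];r=cv2.minAreaRect(s[:,:2].astype(np.float32));print("front",len(s),r,np.median(s[:,2]))
E
```

```text
71 182
((16.619720458984375, 17.067232131958008), (25.945764541625977, 26.752288818359375), 81.62696075439453)
rim [614.7  11.2  56. ]
((615.0831298828125, 11.235624313354492), 40.50222396850586) ((614.8342895507812, 11.234577178955078), (77.41836547851562, 78.65143585205078), 10.863763809204102)
140 [614.33738265   9.33520791  56.24672604] ((614.87060546875, 9.959023475646973), 39.992977142333984)
bar [479.2  45.4 102. ] [486.4 -58.4 102. ]
front 210 ((532.8829956054688, -0.2014312744140625), (20.098316192626953, 181.02273559570312), 6.272132873535156) 115.01746293396687
```

The canister is at (614.7, 11.2, 56), which agrees with the handle plus 130 mm. The stem is at about (446, -328.5) with its top at 62. I'll grip the stem at TCP z≈47, which keeps the tips at 39, above the collar top at 34.

Call:
jog_arm:
  rows: [-1.2, -2.36, 0, 0, 0, 0, 0.57, -1.2, -2.35, 0, 0, 0, 0, 0.57, -1.24, -2.35, 0, 0, 0, 0, 0.57, 0, 0, -3, 0, 0, 0, 0.57, 0, 0, -3, 0, 0, 0, 0.57, 0, 0, -3, 0, 0, 0, 0.57, 0, 0, -2.5, 0, 0, 0, 0.57, 0, 0, -2, 0, 0, 0, 0.57, 0, 0, -1.5, 0, 0, 0, 0.57, 0, 0, -1, 0, 0, 0, 0.57, 0, 0, -0.3, 0, 0, 0, 0.57, 0, 0, 0, 0, 0, 0, 0.57, 0, 0, 0, 0, 0, 0, 0.57]
  newtons: 20

```text
clock: 7.87
eef_pos: [447.5, -323.1, 47.5]
eef_rot: [3.141, 0.001, 1.686]
wrist_force: [0.4, -0.2, 0.4]
finger_gap: 40.4
finger_force: 0.0
```

Call:
jog_arm:
  rows: [-0.15, -0.54, 0, 0, 0, 0, 0.57, 0, 0, 0, 0, 0, 0, 0.57, 0, 0, 0, 0, 0, 0, 1, 0, 0, 0, 0, 0, 0, 1, 0, 0, 0, 0, 0, 0, 1, 0, 0, 0, 0, 0, 0, 1, 0, 0, 0, 0, 0, 0, 1, 0, 0, 0, 0, 0, 0, 1]
  newtons: 40

```text
clock: 8.53
eef_pos: [445.6, -328.6, 46.5]
eef_rot: [3.141, 0.0, 1.686]
wrist_force: [2.7, -0.1, 0.8]
finger_gap: 15.0
finger_force: 40.0
```

Call:
jog_arm:
  rows: [0, 0, 0.5, 0, 0, 0, 1, 0, 0, 1, 0, 0, 0, 1, 0, 0, 1.5, 0, 0, 0, 1, 0, 0, 2, 0, 0, 0, 1, 0, 0, 2, 0, 0, 0, 1, 0, 0, 2, 0, 0, 0, 1, 0, 0, 2, 0, 0, 0, 1, 0, 0, 2, 0, 0, 0, 1, 0, 0, 1.5, 0, 0, 0, 1, 0, 0, 0.5, 0, 0, 0, 1, 0, 0, 0, 0, 0, 0, 1, 0, 0, 0, 0, 0, 0, 1]

```text
clock: 9.53
eef_pos: [445.1, -328.4, 195.9]
eef_rot: [-3.141, -0.001, 1.686]
wrist_force: [1.0, -0.3, -4.9]
finger_gap: 15.0
finger_force: 40.0
```

```bash
python3 - <<'E'
from h import *
p,d=manip.camera("side");P=cloud("side",d);cv2.imwrite("pics/s2.png",p)
s=manip.read_state();print(s["eef_pos"],s["wrist_force"],s["moment"],s["finger_gap"])
Q=P.reshape(-1,3);k=(abs(Q[:,0]-446)<58)&(abs(Q[:,1]+328)<58)&(Q[:,2]>90)
for lo,hi in((163,173),(173,187)):
    q=Q[k&(Q[:,2]>lo)&(Q[:,2]<hi)];print(lo,len(q),q.mean(0),cv2.minEnclosingCircle(q[:,:2].astype(np.float32)))
cv2.imwrite("pics/s2c.png",cv2.resize(p[190:370,280:460],None,fx=3,fy=3))
E
```

```text
[ 445.0293231  -328.31765753  195.34957554] [-0.27160086 -0.27923982 -4.14387312] [-0.05513274  0.05189473 -0.04427913] 15.195802670217914
163 1078 [ 434.2660834  -337.52409251  170.25559377] ((443.63763427734375, -328.914306640625), 49.2758903503418)
173 220 [ 438.15030507 -334.19424717  179.70966375] ((445.52606201171875, -325.43121337890625), 46.39437484741211)
```

View pics/s2c.png

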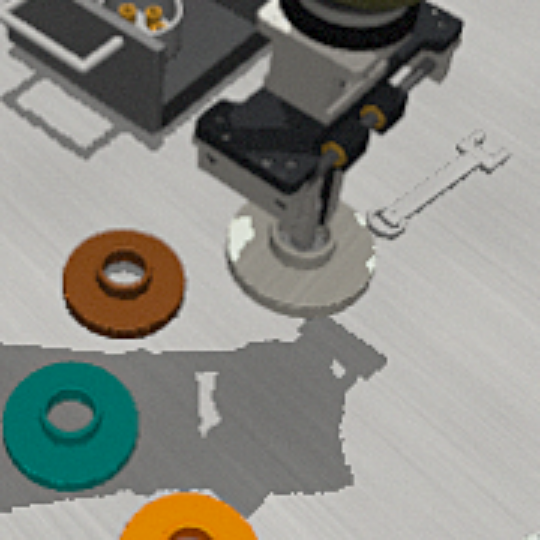

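The picture shows both lids held level by the stem, with the disc around crop (300,255), and the weight is 4.1 N. I'll carry them over the canister.

Call:
jog_arm:
  rows: [0.4, 0.8, 0, 0, 0, 0, 1, 0.7, 1.4, 0, 0, 0, 0, 1, 0.9, 1.8, 0, 0, 0, 0, 1, 0.95, 1.9, 0, 0, 0, 0, 1, 0.95, 1.9, 0, 0, 0, 0, 1, 0.95, 1.9, 0, 0, 0, 0, 1, 0.95, 1.9, 0, 0, 0, 0, 1, 0.95, 1.9, 0, 0, 0, 0, 1, 0.95, 1.9, 0, 0, 0, 0, 1, 0.95, 1.9, 0, 0, 0, 0, 1, 0.95, 1.9, 0, 0, 0, 0, 1, 0.95, 1.9, 0, 0, 0, 0, 1, 0.95, 1.9, 0, 0, 0, 0, 1, 0.95, 1.9, 0, 0, 0, 0, 1, 0.95, 1.9, 0, 0, 0, 0, 1, 0.95, 1.9, 0, 0, 0, 0, 1, 0.95, 1.9, 0, 0, 0, 0, 1, 0.95, 1.9, 0, 0, 0, 0, 1, 0.7, 1.5, 0, 0, 0, 0, 1, 0.35, 0.7, 0, 0, 0, 0, 1]

```text
clock: 11.25
eef_pos: [618.6, 20.8, 195.3]
eef_rot: [-3.14, -0.001, 1.687]
wrist_force: [0.0, -0.2, -4.8]
finger_gap: 15.2
finger_force: 40.0
```

Call:
jog_arm:
  rows: [0, 0, 0, 0, 0, 0, 1, 0, 0, 0, 0, 0, 0, 1, 0, 0, 0, 0, 0, 0, 1]

```text
clock: 11.5
eef_pos: [618.1, 17.6, 196.2]
eef_rot: [-3.141, 0.0, 1.685]
wrist_force: [-0.3, -0.2, -3.0]
finger_gap: 15.2
finger_force: 40.0
```

Call:
jog_arm:
  rows: [-0.34, -0.64, 0, 0, 0, 0, 1, 0, 0, 0, 0, 0, 0, 1, 0, 0, -1, 0, 0, 0, 1, 0, 0, -2, 0, 0, 0, 1, 0, 0, -2, 0, 0, 0, 1, 0, 0, -1, 0, 0, 0, 1, 0, 0, 0, 0, 0, 0, 1, 0, 0, 0, 0, 0, 0, 1, 0, 0, 0, 0, 0, 0, 1]

```text
clock: 12.25
eef_pos: [615.6, 11.9, 137.6]
eef_rot: [3.14, 0.0, 1.686]
wrist_force: [-0.5, 0.2, -3.2]
finger_gap: 15.5
finger_force: 40.0
```

```bash
python3 - <<'E'
from h import *
s=manip.read_state();print(s["eef_pos"],s["wrist_force"])
p,d=manip.camera("side");P=cloud("side",d);cv2.imwrite("pics/s3.png",p)
x,y,z=s["eef_pos"];zl=z-46.5
Q=P.reshape(-1,3);k=(abs(Q[:,0]-x)<58)&(abs(Q[:,1]-y)<58)
q=Q[k&(abs(Q[:,2]-zl-20)<4)];print(len(q),np.median(q[:,2]),zl+20,cv2.minEnclosingCircle(q[:,:2].astype(np.float32)))
q=Q[k&(Q[:,2]>52)&(Q[:,2]<60)&(np.hypot(Q[:,0]-x,Q[:,1]-y)<48)];print("rim",len(q),q.mean(0) if len(q) else 0)
cv2.imwrite("pics/s3c.png",cv2.resize(p[100:260,260:440],None,fx=3.3,fy=3.3))
E
```

```text
[615.57997643  11.88747521 137.58280097] [-0.47336384  0.17611567 -3.15742347]
470 111.13556312234272 111.0828009737728 ((614.4430541992188, 10.92430591583252), 49.59257125854492)
rim 44 [618.51340501 -12.54241006  56.62934975]
```

View pics/s3c.png

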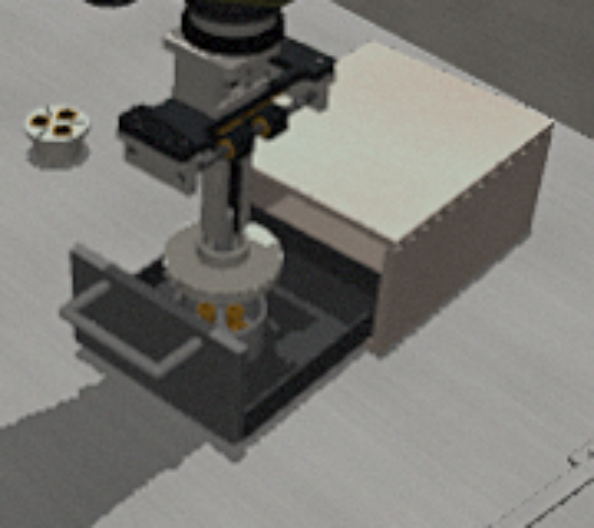

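The lids hang centrally above the canister. Measured lid centre is (614.4, 10.9) against (614.7, 11.2) for the can. I'll lower them now.

Call:
jog_arm:
  rows: [-0.05, -0.03, -0.5, 0, 0, 0, 1, 0, 0, -1, 0, 0, 0, 1, 0, 0, -1, 0, 0, 0, 1, 0, 0, -0.8, 0, 0, 0, 1, 0, 0, -0.5, 0, 0, 0, 1, 0, 0, -0.3, 0, 0, 0, 1, 0, 0, 0, 0, 0, 0, 1, 0, 0, 0, 0, 0, 0, 1, 0, 0, 0, 0, 0, 0, 1]

```text
clock: 13.05
eef_pos: [614.8, 11.7, 95.9]
eef_rot: [3.141, 0.0, 1.686]
wrist_force: [0.1, -0.3, -3.7]
finger_gap: 15.5
finger_force: 40.0
```

Call:
jog_arm:
  rows: [0, 0, -0.1, 0, 0, 0, 1, 0, 0, -0.1, 0, 0, 0, 1, 0, 0, -0.1, 0, 0, 0, 1, 0, 0, 0, 0, 0, 0, 1, 0, 0, 0, 0, 0, 0, 1]

```text
clock: 13.47
eef_pos: [614.5, 11.7, 92.4]
eef_rot: [-3.142, -0.0, 1.686]
wrist_force: [-0.1, 0.7, -4.7]
finger_gap: 15.0
finger_force: 40.0
```

Call:
jog_arm:
  rows: [0, 0, -0.05, 0, 0, 0, 1, 0, 0, -0.05, 0, 0, 0, 1, 0, 0, -0.05, 0, 0, 0, 1, 0, 0, 0, 0, 0, 0, 1, 0, 0, 0, 0, 0, 0, 1, 0, 0, 0, 0, 0, 0, 1]

```text
clock: 13.97
eef_pos: [614.6, 11.6, 91.0]
eef_rot: [3.142, 0.0, 1.686]
wrist_force: [0.4, -0.2, -4.2]
finger_gap: 15.1
finger_force: 40.0
```

Call:
jog_arm:
  rows: [0, 0, -0.05, 0, 0, 0, 1, 0, 0, -0.05, 0, 0, 0, 1, 0, 0, 0, 0, 0, 0, 1, 0, 0, 0, 0, 0, 0, 1, 0, 0, 0, 0, 0, 0, 1]

```text
clock: 14.38
eef_pos: [614.8, 11.7, 90.4]
eef_rot: [3.141, 0.0, 1.686]
wrist_force: [0.3, 1.2, 2.8]
finger_gap: 15.0
finger_force: 40.0
```

The lids are in contact at TCP z 90.4, where 90.5 was expected. I'll release gently and rise.

Call:
jog_arm:
  rows: [0, 0, -0.03, 0, 0, 0, 1, 0, 0, 0, 0, 0, 0, 1, 0, 0, 0, 0, 0, 0, 1]
  newtons: 5

```text
clock: 14.63
eef_pos: [614.9, 11.7, 90.4]
eef_rot: [3.14, 0.0, 1.686]
wrist_force: [-1.4, 0.8, 5.2]
finger_gap: 15.8
finger_force: 5.0
```

Call:
jog_arm:
  rows: [0, 0, 0, 0, 0, 0, 0.7, 0, 0, 0, 0, 0, 0, 0.5, 0, 0, 0, 0, 0, 0, 0.3, 0, 0, 0, 0, 0, 0, 0.3, 0, 0, 0, 0, 0, 0, 0.3, 0, 0, 0, 0, 0, 0, 0.3, 0, 0, 0, 0, 0, 0, 0.3]

```text
clock: 15.22
eef_pos: [614.5, 11.7, 89.6]
eef_rot: [-3.142, -0.0, 1.686]
wrist_force: [0.5, -0.2, 0.4]
finger_gap: 59.3
finger_force: 0.0
```

Call:
jog_arm:
  rows: [0, 0, 0.5, 0, 0, 0, 0.3, 0, 0, 1, 0, 0, 0, 0.3, 0, 0, 1.5, 0, 0, 0, 0.3, 0, 0, 2, 0, 0, 0, 0.3, 0, 0, 2, 0, 0, 0, 0.3, 0, 0, 1, 0, 0, 0, 0.3, 0, 0, 0, 0, 0, 0, 0.3, 0, 0, 0, 0, 0, 0, 0.3]

```text
clock: 15.88
eef_pos: [614.6, 11.7, 169.7]
eef_rot: [3.141, 0.0, 1.686]
wrist_force: [-0.9, 0.8, -0.5]
finger_gap: 65.9
finger_force: 0.0
```

```bash
python3 - <<'E'
from h import *
s=manip.read_state();print(s["eef_pos"],s["finger_gap"])
p,d=manip.camera("side");P=cloud("side",d);cv2.imwrite("pics/s4.png",p)
Q=P.reshape(-1,3);k=(np.hypot(Q[:,0]-614.7,Q[:,1]-11.3)<56)
for a,lo,hi in(("outer top",59,69),("collar",73,82),("stem",98,112)):
    q=Q[k&(Q[:,2]>lo)&(Q[:,2]<hi)]
    if len(q)>5: A=np.c_[q[:,:2]-q[:,:2].mean(0),np.ones(len(q))];print(a,len(q),np.median(q[:,2]),np.linalg.lstsq(A,q[:,2],rcond=None)[0].round(3),cv2.minEnclosingCircle(q[:,:2].astype(np.float32)),q.mean(0).round(1))
cv2.imwrite("pics/s4c.png",cv2.resize(p[100:260,260:440],None,fx=3.3,fy=3.3))
E
```

```text
[614.56477372  11.68402991 169.72026487] 65.90708339657274
outer top 350 65.39370890102084 [-3.7000e-02 -6.0000e-03  6.5256e+01] ((616.0762329101562, 11.387237548828125), 48.915916442871094) [618.5   4.2  65.3]
collar 94 77.28467147077656 [-2.1000e-02 -2.4000e-02  7.7308e+01] ((612.7619018554688, 10.893715858459473), 23.2250919342041) [610.2   7.3  77.3]
stem 27 104.9138488949702 [  0.231   0.15  104.133] ((612.389892578125, 10.10211181640625), 9.11215877532959) [611.9   8.8 104.1]
```

View pics/s4c.png

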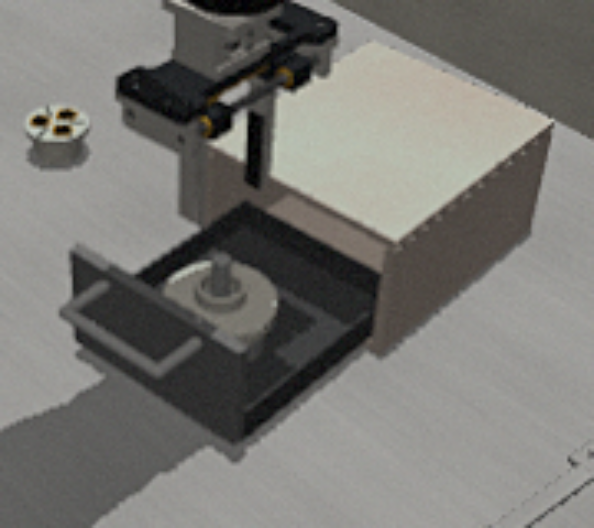

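The crop shows the lids seated level in the can, with the collar at (220,295) in the crop. Measured heights of 65, 77 and 105 match the nominal 64, 78 and 106. Next I'll grip the collar, with tips at about 66.5 (TCP 74.5).

Call:
jog_arm:
  rows: [0, 0, -1, 0, 0, 0, 0.3, 0, 0, -2, 0, 0, 0, 0.3, 0, 0, -2, 0, 0, 0, 0.3, 0, 0, -2, 0, 0, 0, 0.3, 0, 0, -1, 0, 0, 0, 0.3, 0, 0, -0.7, 0, 0, 0, 0.3, 0, 0, -0.5, 0, 0, 0, 0.3, 0, 0, 0, 0, 0, 0, 0.3, 0, 0, 0, 0, 0, 0, 0.3, 0, 0, 0, 0, 0, 0, 0.3]

```text
clock: 16.77
eef_pos: [615.0, 11.6, 78.5]
eef_rot: [3.14, 0.0, 1.686]
wrist_force: [0.2, 0.9, -0.4]
finger_gap: 65.6
finger_force: 0.0
```

Call:
jog_arm:
  rows: [0, 0, -0.2, 0, 0, 0, 0.35, 0, 0, -0.15, 0, 0, 0, 0.4, 0, 0, 0, 0, 0, 0, 0.43, 0, 0, 0, 0, 0, 0, 0.45, 0, 0, 0, 0, 0, 0, 0.45, 0, 0, 0, 0, 0, 0, 0.45]

```text
clock: 17.27
eef_pos: [614.6, 11.7, 74.2]
eef_rot: [3.142, 0.0, 1.686]
wrist_force: [0.2, 0.3, 0.3]
finger_gap: 52.1
finger_force: 0.0
```

Now close softly, then firm up.

Call:
jog_arm:
  rows: [0, 0, 0, 0, 0, 0, 0.49, 0, 0, 0, 0, 0, 0, 0.52, 0, 0, 0, 0, 0, 0, 0.55, 0, 0, 0, 0, 0, 0, 0.6, 0, 0, 0, 0, 0, 0, 0.7, 0, 0, 0, 0, 0, 0, 0.8]
  newtons: 6

```text
clock: 17.77
eef_pos: [614.6, 11.7, 74.2]
eef_rot: [3.142, -0.0, 1.686]
wrist_force: [0.3, 0.5, 0.8]
finger_gap: 44.1
finger_force: 6.0
```

Call:
jog_arm:
  rows: [0, 0, 0, 0, 0, 0, 1, 0, 0, 0, 0, 0, 0, 1, 0, 0, 0, 0, 0, 0, 1, 0, 0, 0, 0, 0, 0, 1]
  newtons: 20

```text
clock: 18.1
eef_pos: [614.6, 11.7, 74.2]
eef_rot: [3.141, 0.0, 1.686]
wrist_force: [0.3, 0.1, 0.8]
finger_gap: 43.4
finger_force: 20.0
```

Call:
jog_arm:
  rows: [0, 0, 0.2, 0, 0, 0, 1, 0, 0, 0.3, 0, 0, 0, 1, 0, 0, 0.4, 0, 0, 0, 1, 0, 0, 0.6, 0, 0, 0, 1, 0, 0, 0.8, 0, 0, 0, 1, 0, 0, 0.8, 0, 0, 0, 1, 0, 0, 0, 0, 0, 0, 1, 0, 0, 0, 0, 0, 0, 1, 0, 0, 0, 0, 0, 0, 1]

```text
clock: 18.85
eef_pos: [614.4, 11.7, 105.0]
eef_rot: [-3.141, -0.0, 1.686]
wrist_force: [0.6, 0.1, -1.5]
finger_gap: 43.5
finger_force: 20.0
```

Force is 1.5 N, so it is the outer lid alone. I'll continue up.

Call:
jog_arm:
  rows: [0, 0, 0.6, 0, 0, 0, 1, 0, 0, 1, 0, 0, 0, 1, 0, 0, 1, 0, 0, 0, 1, 0, 0, 1, 0, 0, 0, 1, 0, 0, 1, 0, 0, 0, 1, 0, 0, 1, 0, 0, 0, 1, 0, 0, 1, 0, 0, 0, 1, 0, 0, 1, 0, 0, 0, 1, 0, 0, 0.6, 0, 0, 0, 1, 0, 0, 0.3, 0, 0, 0, 1, 0, 0, 0, 0, 0, 0, 1, 0, 0, 0, 0, 0, 0, 1, 0, 0, 0, 0, 0, 0, 1, 0, 0, 0, 0, 0, 0, 1, 0, 0, 0, 0, 0, 0, 1]

```text
clock: 20.1
eef_pos: [614.4, 11.7, 189.7]
eef_rot: [-3.141, -0.0, 1.686]
wrist_force: [0.1, -0.6, -0.9]
finger_gap: 44.1
finger_force: 20.0
```

```bash
python3 - <<'E'
from h import *
s=manip.read_state();print(s["eef_pos"],s["wrist_force"],s["finger_gap"],abs(s["qd"]).max())
p,d=manip.camera("side");P=cloud("side",d);cv2.imwrite("pics/s5.png",p)
Q=P.reshape(-1,3);k=(np.hypot(Q[:,0]-614.7,Q[:,1]-11.3)<56)
for a,lo,hi in(("flange",55,64),("stem top",98,112),("outer top",140,175)):
    q=Q[k&(Q[:,2]>lo)&(Q[:,2]<hi)]
    if len(q)>5: print(a,len(q),np.median(q[:,2]),q[:,2].min(),cv2.minEnclosingCircle(q[:,:2].astype(np.float32)),q.mean(0).round(1))
cv2.imwrite("pics/s5c.png",cv2.resize(p[100:260,260:440],None,fx=3.3,fy=3.3))
E
```

```text
[614.4415899   11.66568999 189.71825314] [ 0.14813862 -0.55853918 -0.85536728] 44.07198288619028 0.002390252212322048
flange 267 61.51332776678297 55.91827314482438 ((614.835693359375, 10.961344718933105), 40.279483795166016) [616.3   6.8  61.3]
stem top 27 104.74801344871456 98.3326865886851 ((612.3802490234375, 11.121299743652344), 9.825027465820312) [612.   9. 104.]
outer top 102 170.78834095215012 164.18346922016406 ((608.7794189453125, 7.043454170227051), 48.7452507019043) [587.8 -15.8 170.4]
```

View pics/s5c.png

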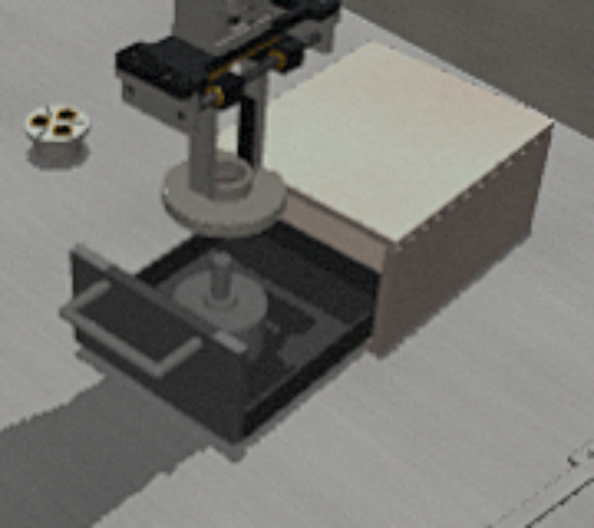

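The picture shows the outer lid held at (225,200) in the crop, clear above the stem at (220,265). The inner lid is seated on the can and the drawer is open. Handing in.

```bash
python3 -c "
from cell import manip
print(manip.sign_off())"
```

```text
the job is handed in; nothing more can be done
None
```

The job is handed in after about 20 s: the inner lid is seated on the canister, the drawer is fully open, and the gripper is holding the outer lid at rest above the stem; the verdict was not shown.

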